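Clip the crate trolley's wheel onto its axle

TASK

Take the retaining clip with the red grip out of the blue tray, lay it on the steel washer of the trolley wheel and gently push it sideways, mouth first, into the axle groove until it snaps fully home, then let go and leave it there lying level. Do not force it or lean on the wheel, and leave the tin, the spare wheel and the screwdriver where they are.

Things in the scene. Friction and masses are not known exactly. Their poses are not given: they have to be found in the camera images.
- board: Crate trolley's side board, fixed flat on the bench: light planks, 240 (x) x 198 (y) x 30 mm; origin under its centre. On its middle a black wheel lies flat (diameter 120, top 64 mm up) on an upright axle. Around the axle above the hub: brass sleeve (diameter 32), steel washer (64, 3 thick), groove, axle head (30, 20 high): one stiff piece, at a height that differs per trolley.
- hub (a point): Centre of the wheel hub's grey top face, on the axle's line, 70 mm above the bench; z up along the axle. The washer's top face lies 7 to 25 mm above this point: its height is not measured and must be felt or seen. It is the lower wall of the groove, which is 7.5 mm high, its dark bottom 16 mm in diameter; the axle head is the upper wall. The clip may enter from any side. Nothing here yields.
- clip_grip (a point): Centre of the loose clip's upright red grip (24 long in x, 12 thick in y, 45 mm tall), 27.5 mm above the clip's underside. Axes are the clip's: +x is the way its mouth points, z up. A steel U, 5 mm thick, up to 36 mm wide, with a 14 mm wide stem running back under the grip to 12.5 mm behind it; about 65 g, lying flat in the tray.
- clip_seat (a point): Centre of the clip's round seat, where the groove's bottom belongs; 2.5 mm above the underside, 42 mm ahead (+x) of the grip's centre. The bridge is 8.5 mm behind it. Two oiled spring jaws reach 20 mm ahead; between their tips the mouth is about 29 mm wide, narrowing to a 12 mm pinch 7 mm ahead of the seat, which snaps over the groove's bottom at a push of roughly 5 to 12 N.
- tray: Shallow blue parts tray, fixed, 190 (x) x 140 (y) mm, floor 4 mm above the bench, rim 8 mm above it. Origin: centre of the underside.
- tin: Bystander: green tin with a white lid, diameter 56, 50 mm high. Origin: centre of its underside.
- spare: Bystander: small black spare wheel lying flat, diameter 84, 36 mm high. Origin: centre of its underside.
- driver: Bystander: orange-handled screwdriver lying on the bench, about 200 mm long, handle to its -x.
Things that resemble listed ones, but are neither listed nor needed, are in the scene too. What is meant by the part that bears clip_grip is not pink or purple, and is the larger of those in its own colour.

How it is judged:
By the outcome, as a careful person would: the job done as asked, in the order asked, and still so for the second after the job is handed in, with the robot touching nothing.
It also fails if it takes over 72 s, if anything falls off the work surface, if the arm or the gripper's body presses on something with over 40 N, if the wrist force passes 120 N, or if a joint passes its speed limit or range.

ROBOT

A 6-joint arm with a two-finger parallel gripper is mounted at the origin on the work surface. World frame = base frame: x ahead of the robot, y to its left, z up, the work surface at z = 0. Lengths are in m, angles in rad, forces in N, time in s.
With the tool pointing down it reaches from about 0.275 to 0.75 m from the base axis. Payload 10.2 kg.
Tool frame: the origin (TCP) lies midway between the tips of the shut fingers; the grasp point (between the pads) lies 19 mm behind it (env.hold_point_z is the distance from the TCP to the grasp point, in m); x points along the fingers, z is the direction in which the jaws open and shut, and the axes are right-handed (so a half turn about x gives the same grasp; the last joint's range is limited). The gripper opens to 85 mm and grips with 20 to 120 N. Pads are 22 mm wide; open, the fingers measure 114 mm over their backs; the gripper's body (76 mm by 85 mm) begins 54 mm behind the grasp point. The pads swing forward as they close: fully open they stand 13 mm farther back than shut.
Start: joints at [0.889, 0.313, 1.498, -0, 1.331, -0.223], TCP at [0.233, 0.471, 0.231] pointing down, gripper open.
Joint ranges: [-2.94, 2.94], [-0.97, 2.17], [0.19, 2.56], [-1.23, 4.37], [0.02, 3.11], [-2.88, 2.88]. Speed limits (rad/s): [2.39, 2.39, 3.01, 3.14, 3.14, 3.14].

INTERFACE

Orientations are given as a unit quaternion [x, y, z, w].
In Python, from bench import env, kinematics, monitor, eyes, job gives the robot as it stands. The module is installed in compiled form; this text tells all that it offers. Calls block until the motion is done:
- env.reach(position, orientation): joint-space move of the TCP to a pose.
- env.movel(position, velocity=0.15, frame=None, guard=None): straight line of the TCP; frame=None keeps the orientation; velocity is the mean speed in m/s. With guard (N) it stops when the force on the tool has changed by that much, and returns True; else False.
- env.set_joints(angles): joint-space move.
- env.release() and env.close_gripper(effort=None): open the fingers fully, or close them until they stop; effort is the grip in N (None keeps the last).
- env.hold(seconds).
- kinematics.ik(position, orientation): joint angles nearest the present ones, or None.
- monitor.sense(): the state.
- eyes.grab_frame(name): name is "side" or "top" or "wrist"; returns a dict with "frame" (480x640x3 uint8, red, green, blue), "mtx" (3x3 intrinsics, pixels), "view" (4x4, takes a point from world to camera coordinates). Camera axes: x right, y down, z forward; pixel columns grow to the right and rows downward; lengths in m; the calibration is good to about 2 mm. The wrist camera is an equidistant fisheye: a pixel r from the principal point sees the ray r / f radians off the axis. A picture is of the moment at which its call begins. There is no depth.
A pose or a line that the arm cannot do raises env.MotionError and nothing moves.
- job.hand_in(): hands the job in, once; it reports no verdict.
The state is a dict: "clock": time; "joints": joint angles; "qvel": joint speeds; "joint_efforts": joint torques, N m; "position": TCP position; "ee_rot": TCP orientation; "contact_force": force on the tool from outside, world axes, zero at the start; "ft_torque": the same for the moment, N m; "finger_gap": opening from 0.0 (shut) to 1.0 (fully open).
Only numpy, scipy, OpenCV 4.12 (cv2) and the standard library are available. Lean on these libraries where they do the work, as an engineer would, in place of code of your own. Each camera call takes 0.05 s, during which the arm holds its last target.

## Working session

There is one attempt and no reset: what is moved stays moved. The work goes in short steps, each a Python script; the robot and the scene stay as the last script left them, time stands still between calls to the robot, and variables do not carry over. Pictures are saved under pics/ and viewed, and the job is handed in when it is done.

```bash
mkdir -p pics; ls
python3 - <<'E'
from bench import env, kinematics, monitor, eyes, job
import cv2
for n in ("side","top","wrist"):
    f=eyes.grab_frame(n); cv2.imwrite(f"pics/{n}0.png",f["frame"][:,:,::-1]); print(n,f["mtx"].tolist(),f["view"].round(4).tolist())
print(monitor.sense(), env.hold_point_z)
E
```

```text
pics
side [[442.4382157859835, 0.0, 317.0209112455448], [0.0, 442.4382157859835, 234.21519092295185], [0.0, 0.0, 1.0]] [[0.9966, -0.0823, 0.0087, -0.5554], [-0.0443, -0.6189, -0.7842, 0.1002], [0.0699, 0.7812, -0.6204, 0.7756], [0.0, 0.0, 0.0, 1.0]]
top [[491.92026103500086, 0.0, 313.9760260421269], [0.0, 491.92026103500086, 241.75481868019], [0.0, 0.0, 1.0]] [[-0.0269, -0.9993, 0.0257, 0.0481], [-0.9875, 0.0226, -0.1557, 0.596], [0.155, -0.0296, -0.9875, 0.717], [0.0, 0.0, 0.0, 1.0]]
wrist [[371.64829954431775, 0.0, 319.0686942686521], [0.0, 371.64829954431775, 244.0982578362528], [0.0, 0.0, 1.0]] [[0.4429, 0.8966, -0.0009, -0.5247], [0.852, -0.4206, 0.3117, -0.0426], [0.279, -0.1388, -0.9502, 0.3795], [0.0, 0.0, 0.0, 1.0]]
{'clock': 0.15, 'joints': array([ 8.88615920e-01,  3.13314546e-01,  1.49823588e+00,  1.56019720e-05,
        1.33100534e+00, -2.23424889e-01]), 'qvel': array([-0.00103913, -0.00172975, -0.00428712,  0.00079789, -0.00020175,
        0.00078499]), 'joint_efforts': array([ 2.06286451e-03, -4.12378764e+01, -2.59791219e+01, -1.26407558e-04,
        3.26308778e-03,  4.00549482e-06]), 'position': array([0.23238645, 0.47056041, 0.23088013]), 'ee_rot': array([-0.37332317,  0.60091406,  0.37311095,  0.60026687]), 'contact_force': array([ 0.17576456, -0.59092807, -0.51823398]), 'ft_torque': array([ 0.01863429, -0.02017472,  0.04361351]), 'finger_gap': 1.0012429842249801} 0.0187
```

View pics/side0.png

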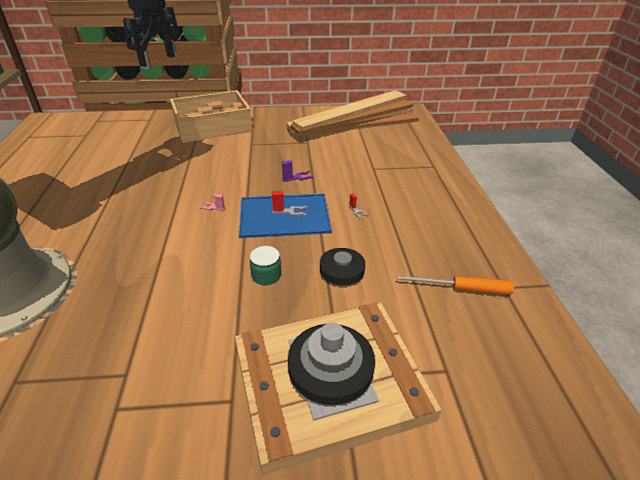

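View pics/top0.png

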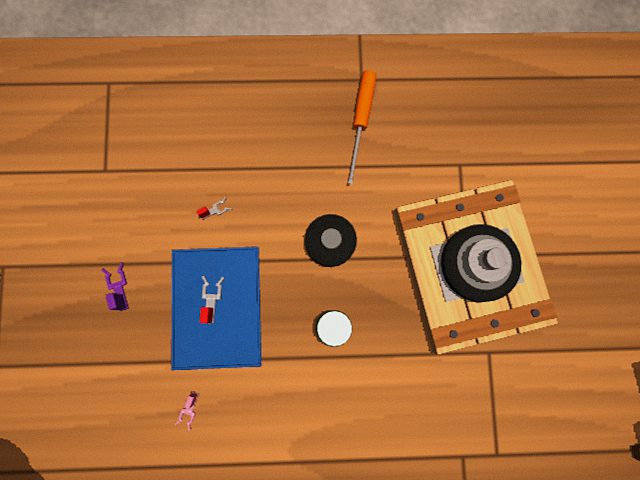

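View pics/wrist0.png

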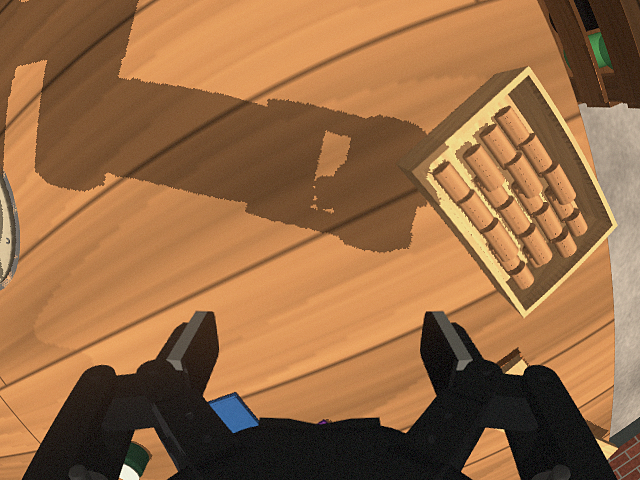

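The side and top views show the clip with the red grip in the blue tray: grip at about (207,315) in top and (278,202) in side, mouth toward +x. The wheel and axle head are at about (495,258) in top and (332,335) in side. I'll enlarge both areas for measuring.

```bash
cat > h.py <<'E'
import numpy as np, cv2
from bench import env, kinematics, monitor, eyes, job
from scipy.spatial.transform import Rotation as R
def proj(f,p):
    p=np.atleast_2d(p); c=p@f["view"][:3,:3].T+f["view"][:3,3]
    q=c@f["mtx"].T; return q[:,:2]/q[:,2:]
def onz(f,uv,z):
    Rm=f["view"][:3,:3]; t=f["view"][:3,3]; o=-Rm.T@t
    uv=np.atleast_2d(uv).astype(float)
    d=np.c_[uv,np.ones(len(uv))]@np.linalg.inv(f["mtx"]).T@Rm
    return o+d*((z-o[2])/d[:,2])[:,None]
def crop(f,name,x0,y0,w,h,s):
    c=f["frame"][y0:y0+h,x0:x0+w,::-1]; cv2.imwrite(f"pics/{name}.png",cv2.resize(c,None,fx=s,fy=s,interpolation=cv2.INTER_CUBIC))
def down(yaw):  # tool x -> -Z ; tool z(jaw axis) -> (cos yaw, sin yaw,0)
    x=np.array([0,0,-1.]); z=np.array([np.cos(yaw),np.sin(yaw),0]); y=np.cross(z,x)
    return R.from_matrix(np.c_[x,y,z]).as_quat()
E
python3 - <<'E'
from h import *
t=eyes.grab_frame("top"); s=eyes.grab_frame("side")
crop(t,"tclip",170,260,80,70,10); crop(s,"sclip",250,180,80,60,10)
crop(t,"twheel",430,210,100,100,6); crop(s,"swheel",280,310,100,100,6)
import pickle; pickle.dump((t,s),open("fr.pkl","wb"))
E
```

```text
(no output)
```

View pics/tclip.png

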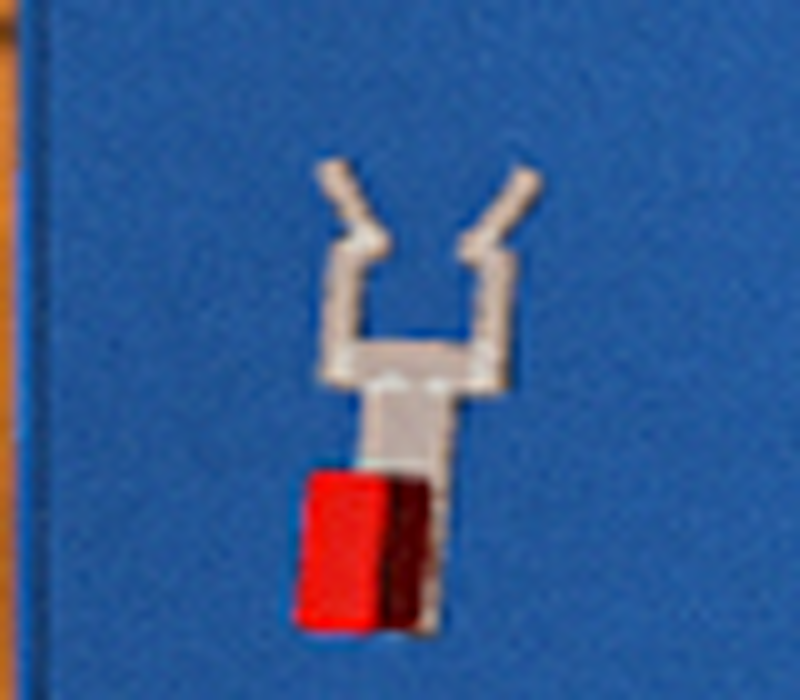

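View pics/sclip.png

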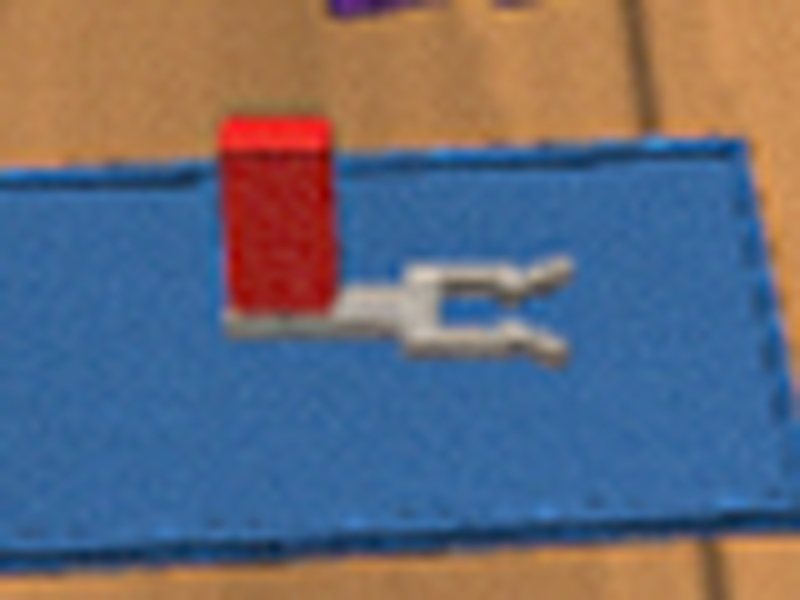

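View pics/twheel.png

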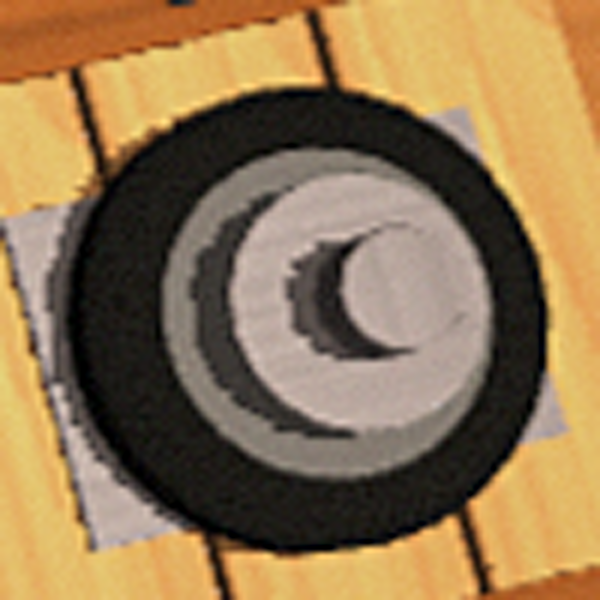

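View pics/swheel.png

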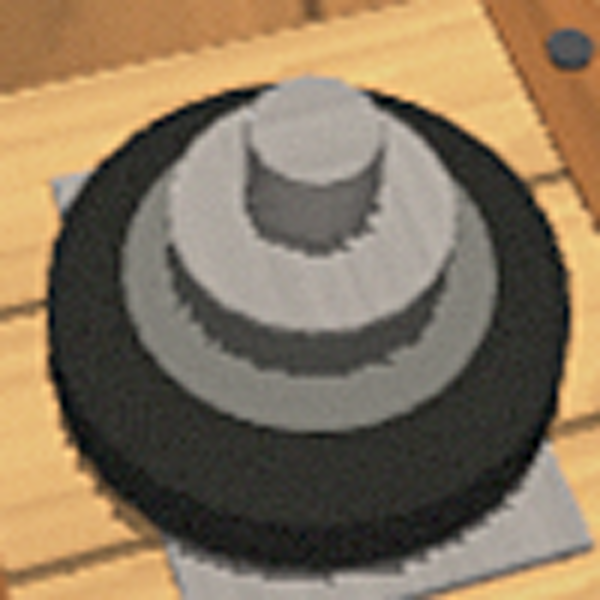

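```bash
cat > m1.py <<'E'
from h import *
import pickle
from scipy.optimize import least_squares
t,s=pickle.load(open("fr.pkl","rb"))
cv=lambda P,x0,y0,k:(np.array(P,float)+.5)/k-.5+[x0,y0]
Lt=np.array([(12,6,50),(12,-6,50),(-12,-6,50),(-12,6,50),(-12.5,-7,5),(62,0,5)])/1e3
Pt=cv([(305,472),(388,475),(380,632),(297,630),(437,632),(429,164)],170,260,10)
Ls=np.array([(-12,6,50),(12,6,50),(12,-6,50),(-12,-6,50),(-12.5,-7,0),(62,0,4)])/1e3
Ps=cv([(222,118),(328,120),(332,150),(222,150),(228,340),(568,312)],250,180,10)
def tr(p,L):
    c,sn=np.cos(p[2]),np.sin(p[2]); return np.c_[p[0]+c*L[:,0]-sn*L[:,1],p[1]+sn*L[:,0]+c*L[:,1],L[:,2]+.004]
f=lambda p:np.r_[(proj(t,tr(p,Lt))-Pt).ravel(),(proj(s,tr(p,Ls))-Ps).ravel()]
g=onz(t,Pt[:1],.054)[0]
r=least_squares(f,[g[0],g[1],0.0]); print("clip x y yaw",r.x,"rms px",np.sqrt(np.mean(r.fun**2)),r.fun.round(1).reshape(-1,2).tolist())
for nm,fr,L,P in(("top",t,Lt,Pt),("side",s,Ls,Ps)):
    q=least_squares(lambda p:(proj(fr,tr(p,L))-P).ravel(),r.x);print(nm,q.x,np.sqrt(np.mean(q.fun**2)))
a=np.linspace(0,2*np.pi,721)
def ext(fr,p,rad,z):
    q=proj(fr,np.c_[p[0]+rad*np.cos(a),p[1]+rad*np.sin(a),0*a+z]); return np.r_[q[:,0].min(),q[:,0].max(),q[:,1].min(),q[:,1].max()]
def E(v,x0,y0,k): v=np.array(v,float);o=np.array([x0,x0,y0,y0]);return (v+.5)/k-.5+o
n=np.nan
ob=[(t,"h",E((340,472,222,352),430,210,6)),(t,"w",E((230,492,172,433),430,210,6)),(t,"b",E((70,547,87,552),430,210,6)),
(s,"h",E((247,383,77,186),280,310,6)),(s,"w",E((168,457,n,330),280,310,6)),(s,"b",E((50,570,n,n),280,310,6))]
def g(p,ob=ob):
    o=[]
    for fr,k,e in ob:
        rad,z={"h":(.015,.0975+p[2]),"w":(.032,.07+p[2]),"b":(.06,.064)}[k]
        d=ext(fr,p,rad,z)-e; o+=list(d[~np.isnan(d)])
    return np.array(o)
x0=list(onz(t,[[482,263]],.064)[0][:2])+[.015]
for nm,o in(("both",ob),("top",ob[:3]),("side",ob[3:])):
    q=least_squares(lambda p:g(p,o),x0); print(nm,"hub",q.x,np.sqrt(np.mean(q.fun**2)),q.fun.round(1))
E
python3 m1.py
```

```text
clip x y yaw [ 0.4892445   0.20048258 -0.06766551] rms px 0.34272178511800433 [[0.5, -0.2], [0.3, -0.2], [-0.1, 0.4], [0.1, 0.2], [0.1, 0.5], [-0.1, -0.0], [-0.0, -0.4], [0.7, -0.6], [0.1, -0.5], [-0.4, -0.4], [0.0, 0.2], [0.4, -0.4]]
top [ 0.48941683  0.20067211 -0.06688147] 0.2433060553395117
side [ 0.48892086  0.19930724 -0.07098745] 0.31465024952644227
both hub [ 0.55750606 -0.22276925  0.01661249] 0.9944628533034336 [-0.4 -1.4  0.6 -0.  -0.4 -1.   0.3 -0.   2.9  1.9 -1.1 -0.  -0.2  0.4
 -1.  -0.7 -0.2 -0.  -0.1 -1.1  0.9]
top hub [ 0.55654124 -0.21906847  0.02867643] 0.36214534290255007 [ 0.3 -0.3  0.1 -0.2 -0.1  0.1 -0.3  0.1  0.6 -0.5 -0.4  0.7]
side hub [ 0.55860359 -0.21506144  0.0053929 ] 0.345925577565984 [-0.   0.1  0.  -0.1  0.3 -0.6 -0.  -0.5  0.6]
```

Run:
```python
from h import *
x,y,w=0.4892,0.2005,-0.067
best=None
for k in(np.pi/2,-np.pi/2):
    q=kinematics.ik([x,y,.10],down(w+k)); print(k,q)
    # final clip yaw options
    for cy in (-0.4,-0.2,0,.3):
        g=np.array([.557,-.221])-.042*np.array([np.cos(cy),np.sin(cy)])
        print("   ",cy,kinematics.ik([*g,.12],down(cy+k)))
q=down(w+np.pi/2)
env.reach([x,y,.11],q); print(monitor.sense()["clock"],monitor.sense()["joints"])
f=eyes.grab_frame("wrist"); cv2.imwrite("pics/w1.png",f["frame"][:,:,::-1])
```

```text
1.5707963267948966 [ 1.67181157e-01  4.62026346e-01  1.65208396e+00 -4.44089210e-16
  1.02748235e+00 -1.33661517e+00]
    -0.4 [-5.86286234e-01  4.91375317e-01  1.54401946e+00 -4.44089210e-16
  1.10619787e+00 -1.75708256e+00]
    -0.2 [-6.01005732e-01  4.92758066e-01  1.54178837e+00 -4.44089210e-16
  1.10704621e+00 -1.97180206e+00]
    0 [-6.14404016e-01  4.97630660e-01  1.53391257e+00 -4.44089210e-16
  1.11004943e+00 -2.18520034e+00]
    0.3 [-6.30699821e-01  5.10948955e-01  1.51227709e+00 -4.44089210e-16
  1.11836661e+00 -2.50149615e+00]
-1.5707963267948966 [ 1.67181157e-01  4.62026346e-01  1.65208396e+00 -4.44089210e-16
  1.02748235e+00  1.80497748e+00]
    -0.4 [-5.86286234e-01  4.91375317e-01  1.54401946e+00 -4.44089210e-16
  1.10619787e+00  1.38451009e+00]
    -0.2 [-6.01005732e-01  4.92758066e-01  1.54178837e+00 -4.44089210e-16
  1.10704621e+00  1.16979059e+00]
    0 [-6.14404016e-01  4.97630660e-01  1.53391257e+00 -4.44089210e-16
  1.11004943e+00  9.56392311e-01]
    0.3 [-6.30699821e-01  5.10948955e-01  1.51227709e+00 -4.44089210e-16
  1.11836661e+00  6.40096505e-01]
1.7083 [ 1.68460473e-01  4.47965862e-01  1.64262773e+00  1.91988804e-04
  1.05052525e+00 -1.33594692e+00]
```

View pics/w1.png

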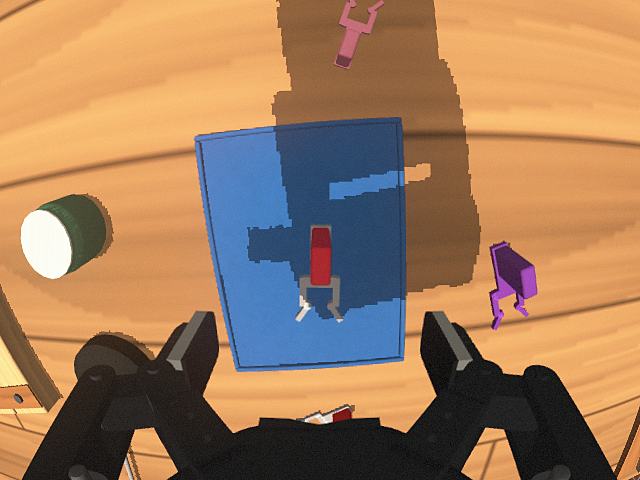

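The wrist view shows the grip (320,255) centred between the fingers (205 to 433), so the clip estimate is good. I'll turn the gripper half round so that the wrist camera faces the mouth side, then grasp.

Run:
```python
from h import *
x,y,w=0.4892,0.2005,-0.067
q=down(w-np.pi/2)
env.reach([x,y,.10],q); print(monitor.sense()["clock"])
f=eyes.grab_frame("wrist"); cv2.imwrite("pics/w2.png",f["frame"][:,:,::-1])
```

```text
4.4083
```

View pics/w2.png

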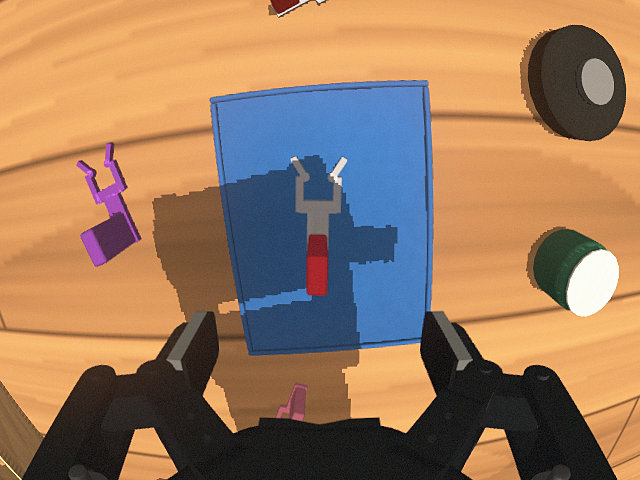

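The mouth is now on the camera side and the grip is at (317,265), between the fingers. Descending to grasp.

Run:
```python
from h import *
x,y=0.4892,0.2005
print(env.movel([x,y,.0128],velocity=.08,guard=8), monitor.sense()["position"])
env.close_gripper(60); s=monitor.sense(); print(s["finger_gap"],s["contact_force"],s["position"])
env.movel([x,y,.0628],velocity=.08)
s=monitor.sense(); print(s["finger_gap"],s["contact_force"],s["position"],s["clock"])
f=eyes.grab_frame("wrist"); cv2.imwrite("pics/w3.png",f["frame"][:,:,::-1])
```

```text
False [0.489517   0.20055587 0.01326039]
0.13633325674408212 [-1.17967247  1.16386148  1.39544095] [0.48929329 0.20056745 0.0129322 ]
0.13340209205778059 [ 0.96371187  0.1031369  -0.86507838] [0.48891903 0.20043609 0.06242799] 7.1333
```

View pics/w3.png

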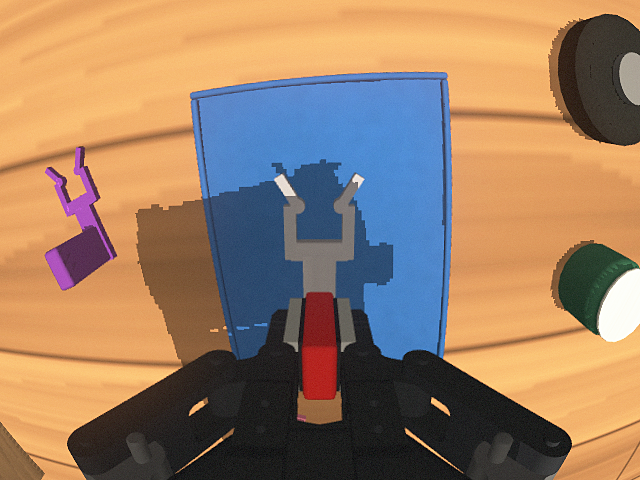

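The clip is held (gap about 11 mm) and hangs level and symmetric, with tips at (285,185) and (355,183). Next I'll move to a standoff by the wheel and look with all three cameras.

Run:
```python
from h import *
import pickle
p=monitor.sense()["position"]
env.movel([.489,.2005,.16],velocity=.15)
cy=-.3; u=np.array([np.cos(cy),np.sin(cy)]); H=np.array([.557,-.220])
g=H-u*.085
q=down(cy-np.pi/2)
env.reach([*g,.155],q)
fs={n:eyes.grab_frame(n) for n in("top","side","wrist")}
s=monitor.sense(); pickle.dump((fs,s["position"],s["ee_rot"]),open("fr2.pkl","wb"))
print(s["position"],s["clock"],s["contact_force"])
cv2.imwrite("pics/w4.png",fs["wrist"]["frame"][:,:,::-1])
crop(fs["side"],"s4",270,260,130,100,6);crop(fs["top"],"t4",420,200,130,100,6)
```

```text
[ 0.47612481 -0.19406215  0.15501527] 9.6 [ 0.50260083 -0.18236089 -0.30524649]
```

View pics/w4.png

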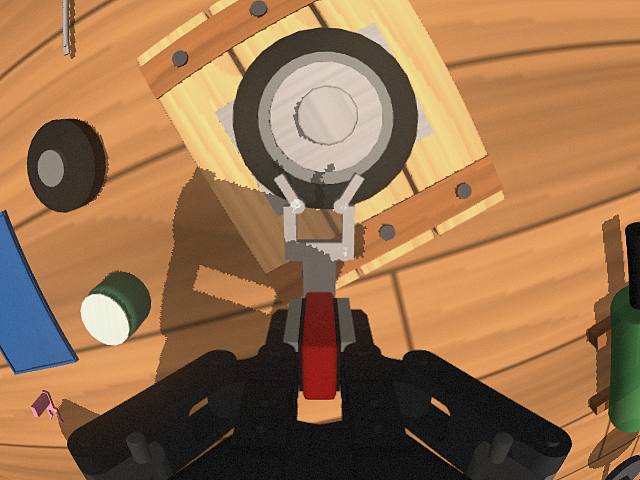

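View pics/s4.png

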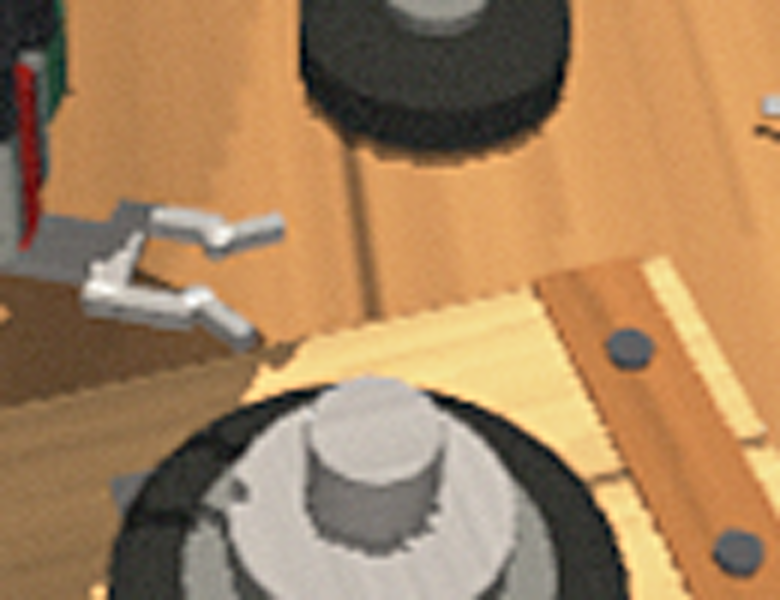

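View pics/t4.png

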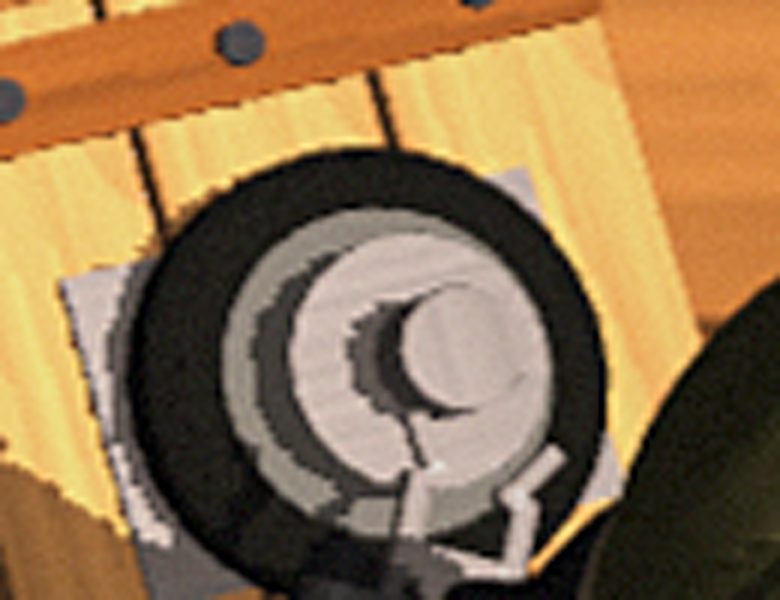

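Wrist view: the axle head centre is at about (327,115), while the clip's mid-line is at about column 320, so the axle lies a few mm right of the clip line. I'll crop this view and fit all cameras jointly, with small camera offsets and the held clip as reference.

Run:
```python
from h import *
import pickle
fs,p,r=pickle.load(open("fr2.pkl","rb"))
crop(fs["wrist"],"w4c",225,20,200,150,4)
crop(fs["wrist"],"w4d",260,160,120,100,6)
print(fs["wrist"]["view"].round(4).tolist(), R.from_quat(r).as_matrix().round(4).tolist())
```

```text
[[-0.2941, -0.9558, -0.0003, -0.0455], [-0.9081, 0.2793, 0.3118, 0.472], [-0.298, 0.092, -0.9501, 0.4681], [0.0, 0.0, 0.0, 1.0]] [[0.0001, 0.9558, -0.2941], [0.0, -0.2941, -0.9558], [-1.0, 0.0001, -0.0]]
```

View pics/w4c.png

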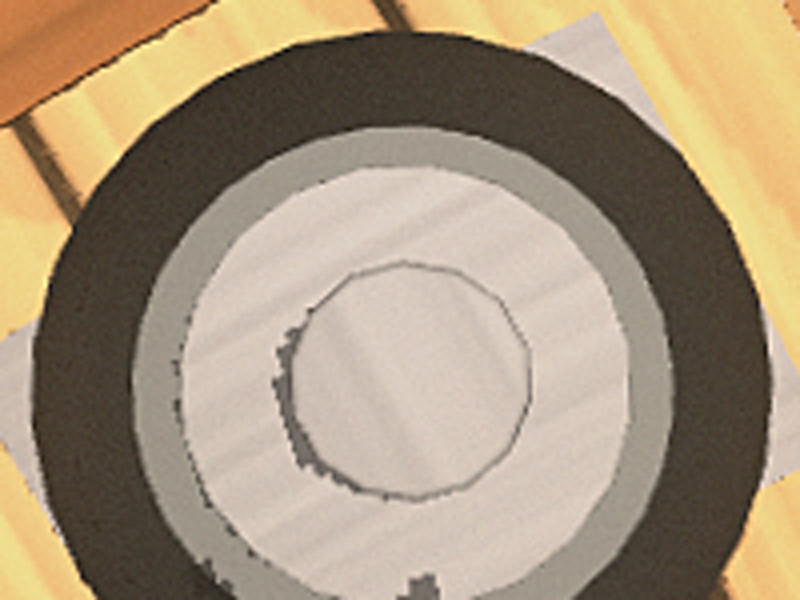

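View pics/w4d.png

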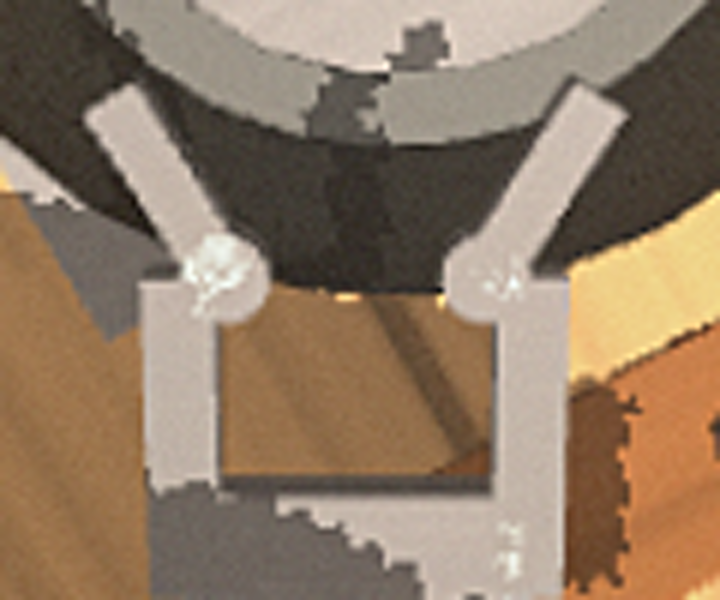

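```bash
cat > m2.py <<'E'
exec(open("m1.py").read().split("a=np.linspace")[0].split("Lt=")[0])
fs,P,Q=pickle.load(open("fr2.pkl","rb")); W=fs["wrist"]
def prj(fr,p,d,fish):
    c=np.atleast_2d(p)@fr["view"][:3,:3].T+fr["view"][:3,3]+d
    K=fr["mtx"]
    if fish:
        rr=np.hypot(c[:,0],c[:,1]); th=np.arctan2(rr,c[:,2]); n=c[:,:2]/rr[:,None]*th[:,None]
    else: n=c[:,:2]/c[:,2:]
    return n*[K[0,0],K[1,1]]+K[:2,2]
a=np.linspace(0,2*np.pi,721); nn=np.nan
def ext(fr,p,rad,z,d,fi):
    q=prj(fr,np.c_[p[0]+rad*np.cos(a),p[1]+rad*np.sin(a),0*a+z],d,fi); return np.r_[q[:,0].min(),q[:,0].max(),q[:,1].min(),q[:,1].max()]
def E(v,x0,y0,k): return (np.array(v,float)+.5)/k-.5+np.array([x0,x0,y0,y0])
ob=[(0,"h",E((340,472,222,352),430,210,6)),(0,"w",E((230,492,172,433),430,210,6)),(0,"b",E((70,547,87,552),430,210,6)),
(1,"h",E((247,383,77,186),280,310,6)),(1,"w",E((168,457,nn,330),280,310,6)),(1,"b",E((50,570,nn,nn),280,310,6)),
(2,"h",E((291,531,262,500),225,20,4)),(2,"w",E((182,628,165,608),225,20,4)),(2,"b",E((32,770,30,nn),225,20,4))]
F=[t,s,W]
cy=-.2985; u=np.array([np.cos(cy),np.sin(cy)]);v=np.array([-u[1],u[0]])
def clip(x,y,z): return np.r_[P[:2]+u*x+v*y,P[2]-.0089+z]
# clip points observed: (cam, local, px)
cp=[(2,(.062,0,.005),((np.array([356.5,90])+.5)/6-.5+[260,160])),
    (2,(.0335,0,.0025),((np.array([356,482])+.5)/6-.5+[260,160])),
    (0,(.062,0,.005),((np.array([490,463])+.5)/6-.5+[420,200])),
    (1,(.062,0,.004),((np.array([267,284])+.5)/6-.5+[270,260]))]
def res(p,px=.5,full=False):
    o=[]
    for i,k,e in ob:
        rad,z={"h":(.015,.0975+p[2]),"w":(.032,.07+p[2]),"b":(.06,.064)}[k]
        d=ext(F[i],p,rad,z,p[3+3*i:6+3*i],i==2)-e; o+=list(d[~np.isnan(d)]/px)
    for i,L,m in cp: o+=list((prj(F[i],clip(*L),p[3+3*i:6+3*i],i==2)[0]-m)/px)
    return np.r_[o,p[3:12]/.0015]
if __name__=="__main__":
    q=least_squares(res,[.557,-.222,.016]+[0]*9); C=np.linalg.inv(q.jac.T@q.jac)
    print(q.x[:3],"sd",np.sqrt(np.diag(C))[:3],"cam d mm",(q.x[3:]*1e3).round(2)); print((q.fun*.5).round(2))
    d=q.x[:2]-P[:2]; print("axis in clip frame along,lat mm",d@u*1e3,d@v*1e3)
E
python3 m2.py
```

```text
[ 0.55933607 -0.2237044   0.01980256] sd [0.00021496 0.00018502 0.00064683] cam d mm [-1.85  2.95 -0.93 -1.67  2.01  1.22  0.2  -1.96  6.17]
[-0.05 -0.94  1.11  0.57 -0.21 -0.54  0.72  0.63  2.41  1.41 -0.39  0.78
  0.    0.7  -0.79 -0.47  0.02  0.28  0.19 -0.89  1.   -0.74  0.   -0.21
 -0.2  -0.4   0.44  0.37 -0.26 -0.45  0.59 -0.39  0.22  0.91  0.3  -0.42
 -1.47 -3.61 -0.83  0.76 -0.62  0.98 -0.31 -0.56  0.67  0.41  0.07 -0.65
  2.06]
axis in clip frame along,lat mm 88.24894094611446 -3.860091566294247
```

Run:
```python
import m2
from m2 import *
m2.ob=[o for o in ob if o[1]!="b"]
for sel in ([0,1,2,3],[0,2,3],[0,3],[0]):
    m2.cp=[cp[i] for i in sel]
    q=least_squares(res,[.557,-.222,.016]+[0]*9)
    d=q.x[:2]-P[:2]; print(sel,q.x[:3],(q.x[3:]*1e3).round(1),"rms",np.sqrt(np.mean(q.fun[:-9]**2))*.5,"al,lat",d@u*1e3,d@v*1e3)
print((q.fun*.5).round(1))
```

```text
[0, 1, 2, 3] [ 0.55901354 -0.22369284  0.01759434] [-0.3  2.6 -1.1 -1.4  0.9  0.6  0.2 -1.7  4. ] rms 0.8471894895261912 al,lat 87.9372834783064 -3.943893810410003
[0, 2, 3] [ 0.55905139 -0.2236311   0.01744505] [-0.2  2.6 -1.1 -1.4  0.8  0.6  0.2 -1.6  3.8] rms 0.8775313013217318 al,lat 87.95529429022145 -3.873754460939412
[0, 3] [ 0.55831157 -0.22351957  0.01604108] [ 0.4  0.4 -0.6 -0.8  0.3  0.8  0.1 -1.6  2. ] rms 0.34605020253025076 al,lat 87.21539304089715 -3.9847290632079453
[0] [ 0.5582095  -0.22356093  0.01443363] [ 0.9  0.1 -0.9 -0.7 -1.   0.6  0.1 -1.3  0.8] rms 0.3257647767880075 al,lat 87.1299967899141 -4.0542720535712835
[ 0.4 -0.6  0.4 -0.3  0.4 -0.3  0.1 -0.3 -0.2  0.4 -0.3 -0.  -0.1 -0.1
  0.5 -0.5  0.2 -0.1 -0.1 -0.2  0.6  0.5 -0.2 -0.   0.   0.3  0.  -0.3
 -0.2 -0.3  0.2  0.  -0.4  0.3]
```

Lateral offset is consistently about 4 mm and the washer is about 16 mm above the hub. I'll correct the lateral line and feel for the washer with a light guard.

```bash
cat >> h.py <<'E'
cy=-.3; u=np.array([np.cos(cy),np.sin(cy)]); v=np.array([-u[1],u[0]]); H=np.array([.5583,-.2235]); q0=down(cy-np.pi/2)
def at(along,z,lat=0.): return [*(H-u*along+v*lat),z]
def st(m=""):
    s=monitor.sense(); d=s["position"][:2]-H; f=s["contact_force"]
    print(m,"t%.2f along %.2f lat %.2f z %.2f mm F(u,v,z) %.1f %.1f %.1f gap %.3f"%(s["clock"],-d@u*1e3,d@v*1e3,s["position"][2]*1e3,f[:2]@u,f[:2]@v,f[2],s["finger_gap"]), "T",s["ft_torque"].round(2)); return s
E
python3 - <<'E'
from h import *
import pickle
env.movel(at(.0805,.155),velocity=.05,frame=q0); st()
env.movel(at(.0805,.111),velocity=.06); st("pre")
print(env.movel(at(.0805,.084),velocity=.012,guard=3)); st("touch")
env.hold(.2); st()
fs={n:eyes.grab_frame(n) for n in("top","side","wrist")}
s=monitor.sense(); pickle.dump((fs,s["position"],s["ee_rot"]),open("fr3.pkl","wb"))
crop(fs["side"],"s5",270,290,130,100,6);crop(fs["top"],"t5",420,200,130,100,6);crop(fs["wrist"],"w5",225,20,200,200,3)
E
```

```text
t9.90 along 80.22 lat 0.00 z 154.92 mm F(u,v,z) 0.4 -0.0 -1.6 gap 0.135 T [0.02 0.02 0.03]
pre t10.78 along 80.28 lat -0.07 z 111.30 mm F(u,v,z) -0.6 0.7 -1.2 gap 0.133 T [ 0.02  0.01 -0.05]
True
touch t12.11 along 80.48 lat -0.04 z 95.21 mm F(u,v,z) -1.2 -0.8 4.3 gap 0.135 T [-0.01 -0.02 -0.01]
 t12.31 along 80.49 lat 0.01 z 95.16 mm F(u,v,z) -0.7 0.5 4.7 gap 0.135 T [-0.04 -0.06  0.02]
```

View pics/s5.png

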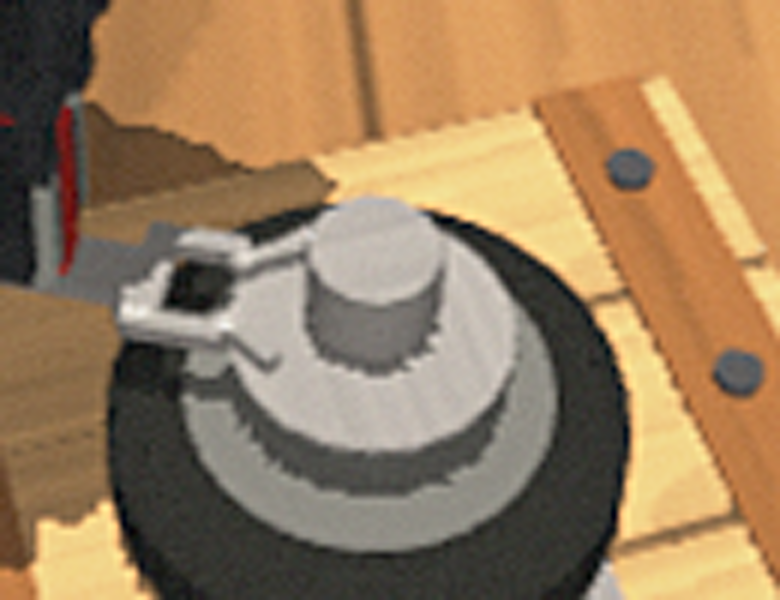

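View pics/t5.png

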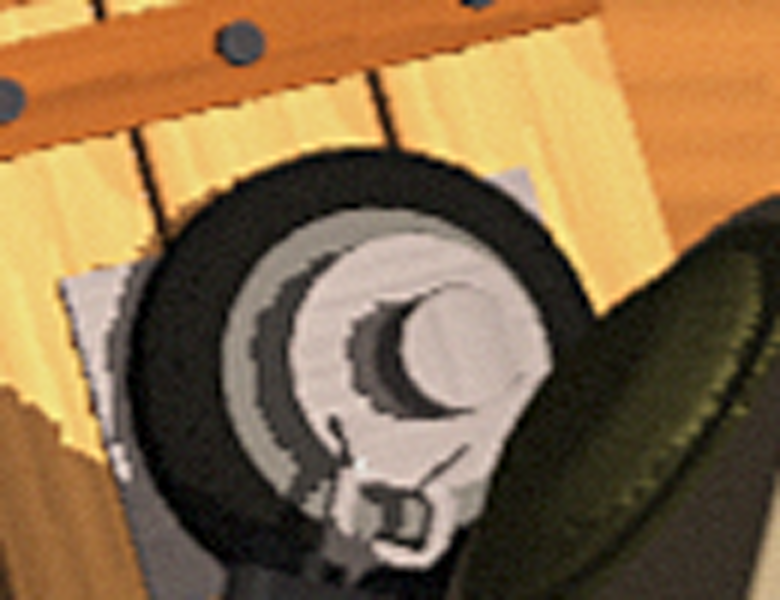

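View pics/w5.png

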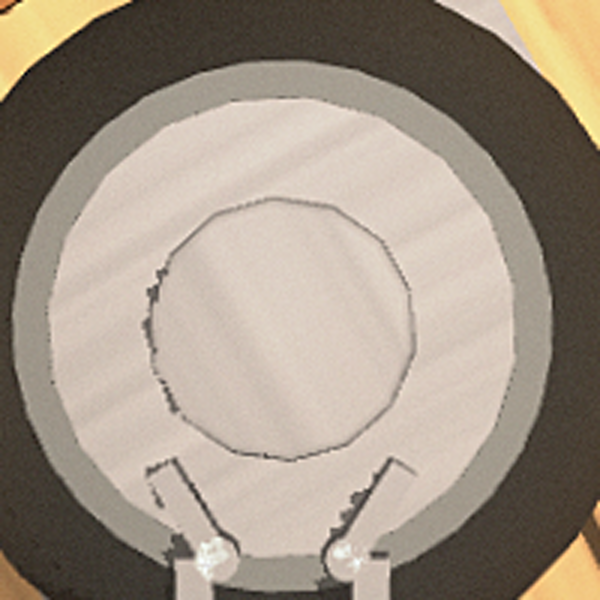

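In contact at TCP z 95.2 mm, so the washer top is about 86.3 mm up (16.3 above the hub), matching vision. In the wrist crop the jaw tips' middle (282.5) matches the head centre (283.5). I'll unload slightly and slide in with force logging.

Run:
```python
from h import *
env.movel(at(.0805,.0956),velocity=.01); st("unload")
print(env.movel(at(.060,.0956),velocity=.03,guard=4)); s=st("slide")
f0=None
for k in range(60,48,-1):
    g=env.movel(at(k/1e3-.001,.0956),velocity=.012,guard=13); s=st(str(k-1))
    if g: print("guard"); break
```

```text
unload t12.72 along 80.57 lat 0.01 z 95.45 mm F(u,v,z) 0.1 -0.2 0.1 gap 0.133 T [ 0.02 -0.08 -0.01]
False
slide t13.55 along 60.09 lat 0.01 z 95.53 mm F(u,v,z) 0.5 0.6 -0.7 gap 0.132 T [-0.04 -0.08  0.02]
59 t13.80 along 59.07 lat -0.02 z 95.57 mm F(u,v,z) -0.1 0.2 -0.8 gap 0.134 T [-0.05 -0.04 -0.02]
58 t14.05 along 57.99 lat 0.01 z 95.57 mm F(u,v,z) -0.5 -0.8 -1.2 gap 0.130 T [ 0.01  0.03 -0.06]
57 t14.30 along 56.94 lat -0.00 z 95.60 mm F(u,v,z) 0.0 -0.0 0.0 gap 0.128 T [0.03 0.03 0.02]
56 t14.55 along 56.01 lat 0.01 z 95.58 mm F(u,v,z) 0.3 0.1 -0.3 gap 0.133 T [0.01 0.03 0.02]
55 t14.80 along 55.55 lat 0.03 z 95.57 mm F(u,v,z) -5.4 0.2 2.9 gap 0.134 T [ 0.18  0.77 -0.03]
54 t15.05 along 55.10 lat 0.10 z 95.59 mm F(u,v,z) -9.7 0.0 4.3 gap 0.132 T [0.37 1.35 0.02]
53 t15.30 along 54.30 lat 0.10 z 95.60 mm F(u,v,z) -10.5 0.6 5.9 gap 0.133 T [ 0.42  1.46 -0.03]
52 t15.55 along 53.29 lat 0.11 z 95.62 mm F(u,v,z) -9.9 -0.4 5.0 gap 0.137 T [ 0.39  1.5  -0.01]
51 t15.80 along 52.04 lat 0.07 z 95.58 mm F(u,v,z) -8.4 -1.4 4.5 gap 0.130 T [ 0.3   1.19 -0.02]
50 t16.05 along 50.77 lat 0.03 z 95.57 mm F(u,v,z) -6.2 -0.4 2.9 gap 0.132 T [ 0.21  0.98 -0.02]
49 t16.30 along 49.42 lat 0.07 z 95.55 mm F(u,v,z) -5.3 -0.1 2.4 gap 0.132 T [ 0.17  0.82 -0.  ]
48 t16.55 along 47.82 lat -0.01 z 95.52 mm F(u,v,z) -1.8 -0.0 -1.1 gap 0.133 T [ 0.06  0.19 -0.06]
```

Run:
```python
from h import *
import pickle
k=.048
while k>.0395:
    k-=.0007
    g=env.movel(at(k,.0956),velocity=.01); s=st("%.1f"%(k*1e3))
    if s["contact_force"][:2]@u<-5: print("bridge contact"); break
fs={n:eyes.grab_frame(n) for n in("top","side","wrist")}
pickle.dump(fs,open("fr4.pkl","wb"))
crop(fs["side"],"s6",270,290,130,100,6);crop(fs["wrist"],"w6",225,60,200,200,3)
```

```text
47.3 t16.80 along 46.96 lat 0.00 z 95.59 mm F(u,v,z) -0.1 0.7 -1.0 gap 0.131 T [ 0.02 -0.05  0.02]
46.6 t17.05 along 46.34 lat -0.03 z 95.60 mm F(u,v,z) 1.6 -0.2 -1.7 gap 0.137 T [-0.02 -0.15  0.01]
45.9 t17.30 along 45.69 lat -0.02 z 95.61 mm F(u,v,z) 1.7 -0.0 -1.2 gap 0.134 T [-0.01 -0.19  0.02]
45.2 t17.55 along 45.02 lat -0.03 z 95.67 mm F(u,v,z) 1.2 -0.2 -2.0 gap 0.137 T [-0.08 -0.27 -0.04]
44.5 t17.80 along 44.35 lat -0.03 z 95.67 mm F(u,v,z) 1.7 -0.6 -1.5 gap 0.130 T [ 0.01 -0.3  -0.04]
43.8 t18.05 along 43.69 lat -0.03 z 95.66 mm F(u,v,z) 1.5 0.4 -0.9 gap 0.132 T [-0.02 -0.22  0.01]
43.1 t18.30 along 43.09 lat 0.03 z 95.63 mm F(u,v,z) 1.3 0.1 -0.7 gap 0.138 T [ 0.02 -0.14  0.01]
42.4 t18.55 along 42.47 lat -0.02 z 95.56 mm F(u,v,z) -0.7 0.6 -0.7 gap 0.136 T [-0.01  0.03  0.03]
41.7 t18.80 along 41.95 lat 0.02 z 95.53 mm F(u,v,z) -1.9 0.6 0.6 gap 0.132 T [0.06 0.29 0.02]
41.0 t19.05 along 41.76 lat 0.03 z 95.57 mm F(u,v,z) -6.0 -0.1 4.0 gap 0.130 T [0.21 0.94 0.02]
bridge contact
```

View pics/s6.png

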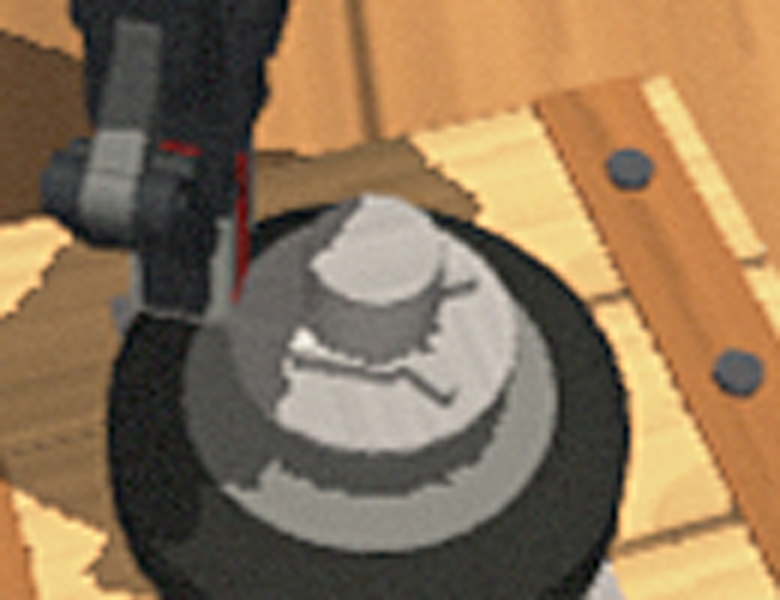

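View pics/w6.png

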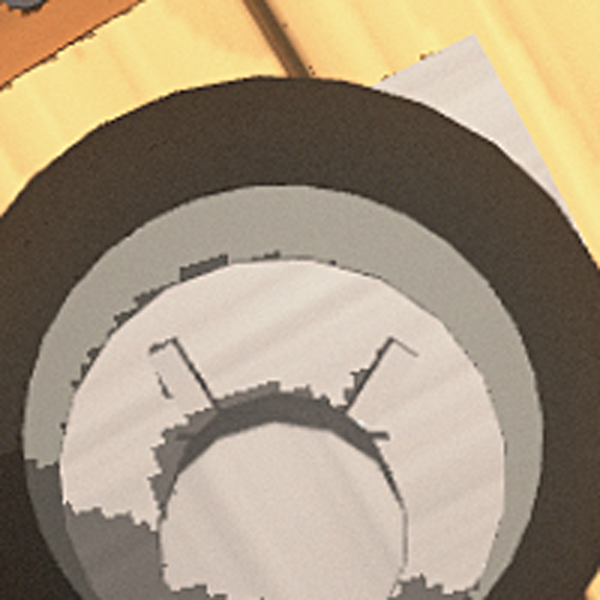

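The clip is home: the push peaked at about 10.5 N, then dropped (the snap), then the bridge came up against the groove bottom. The side and wrist views show both jaws out beyond the head, symmetric. I'll relieve the force, set the clip down and let go.

Run:
```python
from h import *
env.movel(at(.0418,.0956),velocity=.01); st("back")
print(env.movel(at(.0418,.0951),velocity=.01,guard=3)); st("down")
env.release(); st("rel")
env.hold(.2); st()
p=monitor.sense()["position"]
env.movel([p[0],p[1],.21],velocity=.1)
env.movel([.40,-.05,.25],velocity=.2); env.hold(.3); st()
fs={n:eyes.grab_frame(n) for n in("top","side","wrist")}
crop(fs["side"],"s7",260,290,130,100,6);crop(fs["top"],"t7",420,200,130,100,6)
cv2.imwrite("pics/top7.png",fs["top"]["frame"][:,:,::-1])
```

```text
back t19.45 along 41.95 lat 0.03 z 95.53 mm F(u,v,z) -3.2 0.4 0.9 gap 0.134 T [0.14 0.43 0.03]
False
down t19.70 along 41.89 lat -0.01 z 95.48 mm F(u,v,z) -4.0 -0.2 4.3 gap 0.128 T [0.26 0.63 0.05]
rel t20.41 along 41.78 lat -0.01 z 95.08 mm F(u,v,z) 0.2 -0.7 0.8 gap 0.998 T [-0.01  0.04  0.04]
 t20.61 along 41.80 lat -0.00 z 95.10 mm F(u,v,z) -0.0 0.4 -0.0 gap 1.005 T [ 0.    0.04 -0.04]
 t23.38 along 202.32 lat 118.74 z 249.79 mm F(u,v,z) 0.3 -0.4 -0.8 gap 1.001 T [-0.03 -0.01 -0.04]
```

View pics/s7.png

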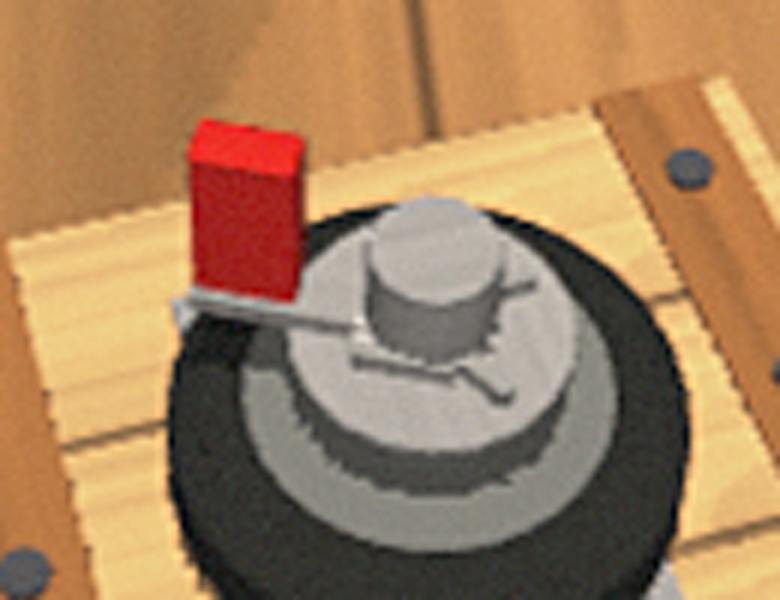

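View pics/t7.png

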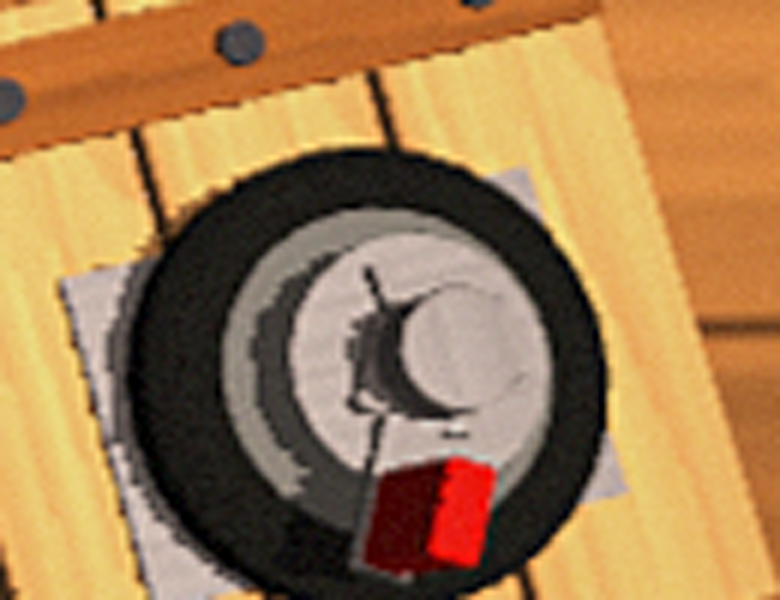

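View pics/top7.png

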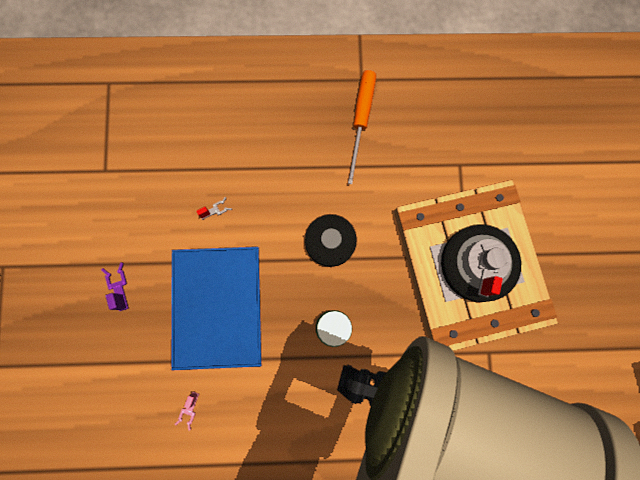

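Run:
```python
from h import *
from scipy.optimize import least_squares
f=eyes.grab_frame("side")
L=np.array([(-12,6,50),(12,6,50),(12,-6,50),(-12,-6,50),(-12,-6,5),(12,-6,5)])/1e3
P=(np.array([(202,120),(303,134),(301,176),(191,160),(196,292),(295,301)])+.5)/6-.5+[260,290]
def T(p):  # x,y,z offset, yaw,pitch,roll about grip base
    Rm=R.from_euler("zyx",p[3:6]).as_matrix(); b=np.r_[H-u*.042,.0863]
    return (L)@Rm.T+b+p[:3]
w=lambda p:np.r_[(proj(f,T(p))-P).ravel()/.4,p[:3]/.002,p[4:]/.1]
q=least_squares(w,[0,0,0,cy,0,0]);C=np.linalg.inv(q.jac.T@q.jac)
print(q.x[:3]*1e3,np.degrees(q.x[3:]),"sd",np.degrees(np.sqrt(np.diag(C)))[3:],(q.fun[:12]*.4).round(2))
```

```text
[-0.16689542  2.2633233  -0.54041468] [-12.45899487   0.41666057   2.71971307] sd [1.23679595 0.61599826 0.77986535] [-0.61 -0.29  1.05 -0.4  -0.    0.03 -0.45  0.41 -0.65 -0.22  0.69  0.53]
```

Level check from the side view: pitch 0.4°, roll 2.7° (weakly determined). I'll take one wrist look in the clip's mid-plane to confirm roll and seat.

Run:
```python
from h import *
env.reach(at(.13,.20),q0); env.hold(.2); st()
f=eyes.grab_frame("wrist"); crop(f,"w8",220,20,200,150,4)
```

```text
t24.42 along 130.07 lat 0.85 z 200.66 mm F(u,v,z) -0.4 0.3 -0.2 gap 1.001 T [ 0.05 -0.05  0.01]
```

View pics/w8.png

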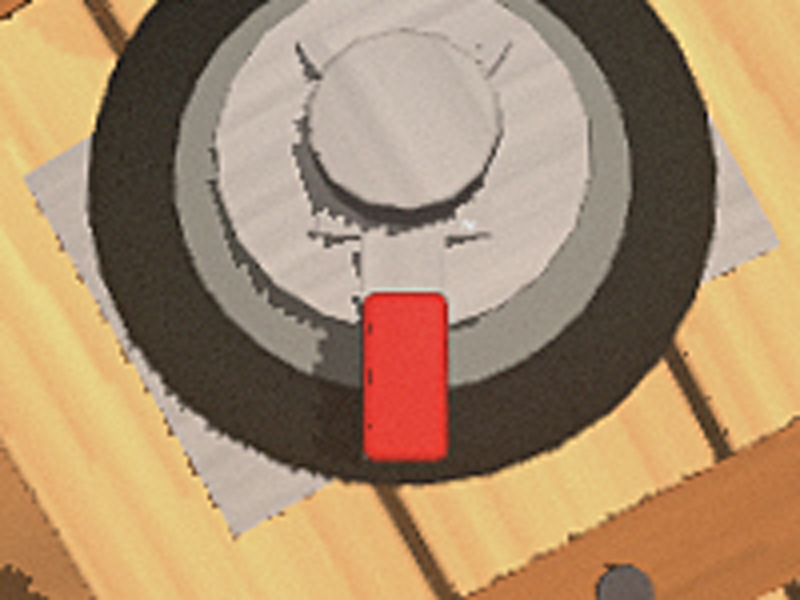

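The grip middle (405), stem middle (404) and head centre (405) line up, the jaws are symmetric past the head at (305,60) and (500,60), and there is no visible roll. Handing in.

Run:
```python
from h import *
job.hand_in(); print(monitor.sense()["clock"])
```

```text
the job is handed in; nothing more can be done
the job is handed in; nothing more can be done
```

The red-grip clip is out of the tray and snapped home in the axle groove. I let go of it and it is lying on the washer. I handed the job in at about 24.5 s with the gripper clear; no verdict was reported.

- **Placing:** I felt the washer top with the clip at about 86 mm above the bench, which is 16 mm above the hub point and matches what the cameras gave.
- **Pushing:** The sideways push peaked at about 10.5 N, dropped to zero as the clip snapped, then rose to about 6 N when the bridge met the groove's bottom. The grip then stood about 42 mm from the axle, as it should when fully seated.
- **Last checks:** The jaws stick out evenly past the head, and grip, stem and head line up in the wrist view. In the top view the tin, spare wheel and screwdriver are where they started.
- **Disagreements:**
  - A rough fit to the side view gave 0.4° pitch but 2.7° roll and a yaw about 5° off. The wrist view shows no roll or yaw, so I put that down to picking corners by hand.
  - The side and top cameras used alone put the hub about 4 mm apart in y. I relied on the combined fit and on feel.

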